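Find the left-hand nut and free its clamp plate

ROBOT

A 6-joint arm with a two-finger parallel gripper is mounted at the origin on the work surface. World frame = base frame: x ahead of the robot, y to its left, z up, the work surface at z = 0. Lengths are in m, angles in rad, forces in N, time in s.
With the tool pointing down it reaches from about 0.275 to 0.85 m from the base axis. Payload 5.2 kg.
Tool frame: the origin (TCP) lies at the very end of the fingers, on their centre line; the grasp point (between the pads) lies 19 mm behind it; z points along the fingers, y is the line along which they close (so a half turn about z gives the same grasp; the last joint's range is limited). The gripper opens to 85 mm and grips with 20 to 120 N. Pads are 22 mm wide; open, the fingers measure 114 mm over their backs; the gripper's body (76 mm by 85 mm) begins 54 mm behind the grasp point. The pads swing forward as they close: fully open they stand 13 mm farther back than shut.
Start: joints at [-1.436, 0.259, 1.535, -0, 1.348, -0.203], TCP at [0.182, -0.519, 0.231] pointing down, gripper open.
Joint ranges: [-3.14, 3.14], [-0.91, 2.08], [0.19, 2.58], [-1.22, 4.36], [0.22, 2.71], [-3.12, 3.12]. Speed limits (rad/s): [2.57, 2.57, 3.14, 3.14, 3.14, 3.14].

INTERFACE

Orientations are given as a unit quaternion [x, y, z, w].
In Python, from rig import manip gives the robot as it stands. Calls block until the motion is done:
- manip.move_ptp(position, orientation): joint-space move of the TCP to a pose.
- manip.servo_line(position, v=0.15, attitude=None, force_limit=None): straight line of the TCP; attitude=None keeps the orientation; v is the mean speed in m/s. With force_limit (N) it stops when the force on the tool has changed by that much, and returns True; else False.
- manip.move_j(angles): joint-space move.
- manip.grip(opening, effort=None): finger opening in m; effort is the grip in N (None keeps the last); returns when the fingers have stopped.
- manip.sleep(seconds).
- manip.inverse_kinematics(position, orientation): joint angles nearest the present ones, or None.
- manip.read_state(): the state.
- manip.grab_frame(name): name is "scene" or "side" or "wrist"; returns a dict with "pixels" (480x640x3 uint8, red, green, blue), "intrinsics" (3x3 intrinsics, pixels), "T" (4x4, takes a point from camera to world coordinates). Camera axes: x right, y up, looking along -z (the intrinsics and any distortion apply to the point x, -y, -z); pixel columns grow to the right and rows downward; lengths in m; the calibration is good to about 2 mm. A picture is of the moment at which its call begins. There is no depth.
A pose or a line that the arm cannot do raises manip.IKError and nothing moves.
- manip.finish_job(): hands the job in; it is judged then, once.
The state is a dict: "time_s": time; "joint_pos": joint angles; "joint_vel": joint speeds; "tau": joint torques, N m; "ee_pos": TCP position; "ee_rot": TCP orientation; "wrist_force": force on the tool from outside, world axes, zero at the start; "moment": the same for the moment, N m; "width": finger opening in m; "grip_force": force on a finger pad.
Only numpy, scipy, OpenCV 4.12 (cv2) and the standard library are available. Lean on these libraries where they do the work, as an engineer would, in place of code of your own. Each camera call takes 0.05 s, during which the arm holds its last target. There are 200 camera calls.

TASK

One of the two clutch fixtures has a left-hand nut, but they look alike: try the nuts by a very gentle clockwise twist - a right-hand nut only binds, and must not be forced tighter or loosened, while the left-hand one backs off. Turn the left-hand nut clockwise by about half a turn, until its collar is clear of the slotted plate beneath but without jamming it against its keeper ring (never tighten it), draw that plate out sideways by its upright lug without tipping it up under the nut, and lay it flat in the shallow tray. Leave the other fixture's nut and plate and everything else on the bench as they are.

Things in the scene. Friction and masses are not known exactly. Their poses are not given: they have to be found in the camera images.
- base_1_top (a point): Middle of the top face, 26 mm above the bench, of a fixed round steel fixture 150 mm across. On this axis stands a 16 mm post to 92 mm above the bench, with a 23 mm keeper ring at 86 to 89 mm. On the post: a round knurled nut, to be gripped across its diameter at any yaw. Either fixture may carry the left-hand nut; this varies and cannot be seen.
- base_2_top (a point): Same point of the other, identical fixture. Both nuts when tight: knob 44 mm across, 22 mm tall, from 53 to 75 mm above the bench; under it a 22 mm neck and, at the foot, a 28 mm collar from 38.5 down to 30.5 mm above the bench, which sits in the recess of the plate.
- lh_nut (a joint): Turn of the left-hand nut (whichever fixture has it), rad, positive clockwise from above; 0 is tight. Clockwise loosens: drag 0.1 N m, and it climbs 2.2 mm per rad. The collar is clear of the plate at about 2.0 rad (4.5 mm up); until then the plate cannot be drawn out. At 3.6 rad (8 mm up) it meets the keeper ring. Past either end it binds springily, 3 N m per rad; 0.15 rad past is too far.
- rh_nut (a joint): Turn of the right-hand nut (on the other fixture), rad, positive clockwise from above; 0 is tight. Clockwise it binds at once: 0.1 N m drag plus a springy 3 N m per rad (0.4 N m at 0.1 rad); 0.15 rad is too far. Some of it stays when let go, so ease it back. Anticlockwise it would loosen, which is not wanted.
- plate_1_mid (a point): Middle of the dark steel slotted plate on fixture 1, 64 x 64 x 9 mm, 0.22 kg, lying level round the post; point 4.5 mm above its underside, at the start within 1 mm of the post's axis. x points to its lug, z up. A 20 mm slot runs from the middle to the -x edge: it is drawn out towards its +x. Clear of the knob above, and free to be lifted, when drawn 60 mm.
- plate_1_lug (a point): Middle of the upright lug of plate 1, 82 mm from plate_1_mid along x and 25.5 mm above it; a tail 14 mm wide, 9 mm thick joins it to the plate. The lug is 12 mm along x, 14 mm along y (grip it across y) and 42 mm tall, its top 51 mm above the plate's underside. Axes as the plate's; the lug starts pointing away from the robot, within about 0.45 rad of +x.
- plate_1: Plate 1; origin in the middle of its underside. Its top has a recess 5 mm deep, closed by lips at the slot, which holds the nut's collar: about 2 mm of sideways play until the nut is raised.
- plate_2_mid (a point): Middle of the slotted plate on fixture 2, in every way like plate_1_mid.
- plate_2_lug (a point): Middle of the upright lug of plate 2, as plate_1_lug.
- plate_2: Plate 2, like plate 1; origin in the middle of its underside.
- tray_in (a point): Middle of the inner floor of a shallow open aluminium tray fixed to the bench: 200 mm along its x, 150 mm along its y, 28 mm high, walls and floor 4 mm. It lies on the left or on the right of the fixtures; x points along the long side, z up.
- can_cap: Round cap 58 mm across, 45 mm tall, standing; bystander, origin at its foot.
- sleeve: Dark steel sleeve with a thin tip, 24 mm across, 65 mm tall, standing between the two fixtures; bystander, origin at its foot.
- spacer: Flat steel ring 44 mm across, 12 mm thick, on the bench; bystander.
There are look-alikes about, which are no part of the job. Leave any green look-alike of the part that bears tray_in alone.

How it is judged:
By the outcome, as a careful person would: the job done as asked, in the order asked, and still so for the second after the job is handed in, with the robot touching nothing.
It also fails if it takes over 72 s, if anything falls off the work surface, if the arm or the gripper's body presses on something with over 40 N, if the wrist force passes 120 N, or if a joint passes its speed limit or range.

## Working session

There is one attempt and no reset: what is moved stays moved. The work goes in short steps, each a Python script; the robot and the scene stay as the last script left them, time stands still between calls to the robot, and variables do not carry over. Pictures are saved under pics/ and viewed, at most 10 in all, crops included, and the job is handed in when it is done.

```bash
ls; mkdir -p pics; python3 - <<'E'
from rig import manip
import cv2,numpy as np
for n in("scene","side"):
    f=manip.grab_frame(n); cv2.imwrite(f"pics/{n}0.png",f["pixels"][:,:,::-1]); np.savez(f"pics/{n}0.npz",**{k:f[k] for k in("pixels","intrinsics","T")})
    print(n,f.keys(),f["intrinsics"].tolist(),f["T"].round(3).tolist())
s=manip.read_state();print(s)
E
```

```text
pics
scene dict_keys(['pixels', 'intrinsics', 'T']) [[502.5955522112885, 0.0, 325.24803309913005], [0.0, 502.5955522112885, 246.21876495641794], [0.0, 0.0, 1.0]] [[-0.902, -0.298, 0.313, 0.862], [0.432, -0.655, 0.62, 0.705], [0.02, 0.694, 0.719, 0.904], [0.0, 0.0, 0.0, 1.0]]
side dict_keys(['pixels', 'intrinsics', 'T']) [[560.0084098808178, 0.0, 318.2381511458342], [0.0, 560.0084098808178, 239.8645898272388], [0.0, 0.0, 1.0]] [[-0.666, 0.381, -0.642, -0.242], [-0.746, -0.319, 0.584, 0.67], [0.018, 0.868, 0.497, 0.645], [0.0, 0.0, 0.0, 1.0]]
{'time_s': 0.1, 'joint_pos': array([-1.43581251e+00,  2.59291686e-01,  1.53595733e+00, -1.02391671e-06,
        1.34800583e+00, -2.02808725e-01]), 'joint_vel': array([ 0.00026781, -0.00107864, -0.00188428,  0.00112019,  0.00095093,
       -0.00096716]), 'tau': array([ 2.65673349e-03, -4.46970856e+01, -2.91246378e+01, -3.36186895e-04,
        6.34053169e-03, -1.63831760e-05]), 'ee_pos': array([ 0.18222598, -0.51844019,  0.23055277]), 'ee_rot': array([ 9.85770538e-01,  1.68094482e-01,  2.76800739e-05, -8.30631983e-04]), 'wrist_force': array([-0.32195043, -0.07875639, -0.20448129]), 'moment': array([-0.00465467,  0.01142677, -0.07121748]), 'grip_force': 0.0, 'width': 0.08570054621610913}
```

View pics/scene0.png

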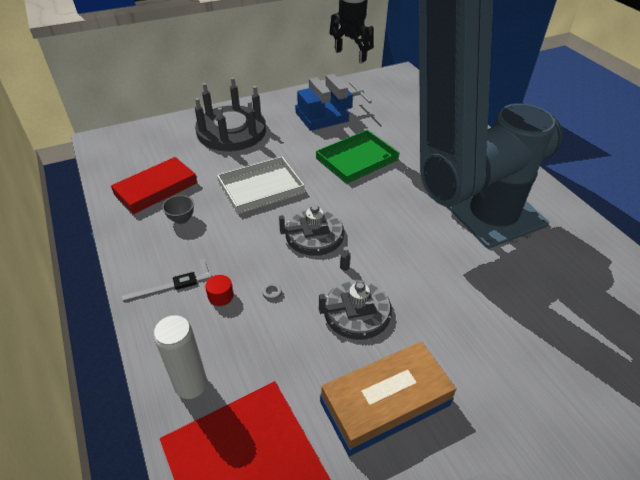

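View pics/side0.png

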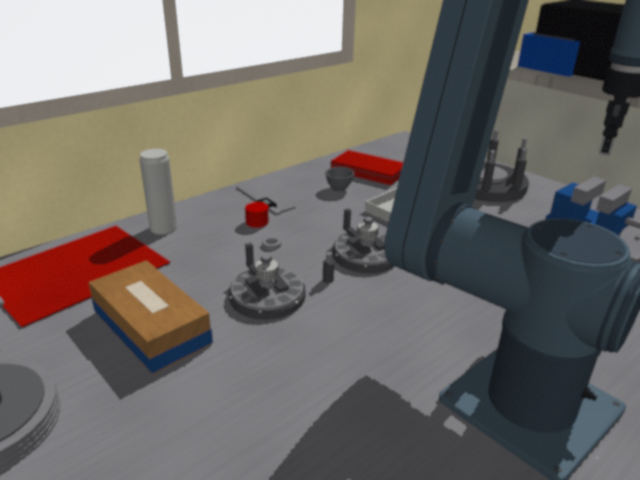

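Scene: two fixtures at (357,305) and (314,230), each with a lug at about (323,303) and (282,222). The tray candidates are aluminium (261,185), green (357,156) and a closed red box (154,184). The aluminium one fits and the green one is to be left alone. I'll enlarge to confirm.

```bash
python3 - <<'E'
import cv2,numpy as np
a=cv2.imread("pics/scene0.png")[145:345,210:400]; b=cv2.imread("pics/side0.png")[170:320,220:420]
a=cv2.resize(a,None,fx=3,fy=3,interpolation=3)  # 570x600
cv2.imwrite("pics/c1.png",a)
cv2.imwrite("pics/c2.png",cv2.resize(b,None,fx=4,fy=4,interpolation=3))
E
```

```text
(no output)
```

View pics/c1.png

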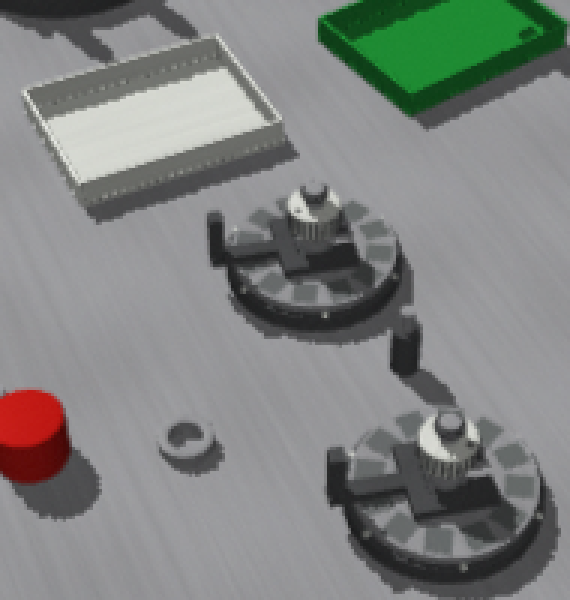

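View pics/c2.png

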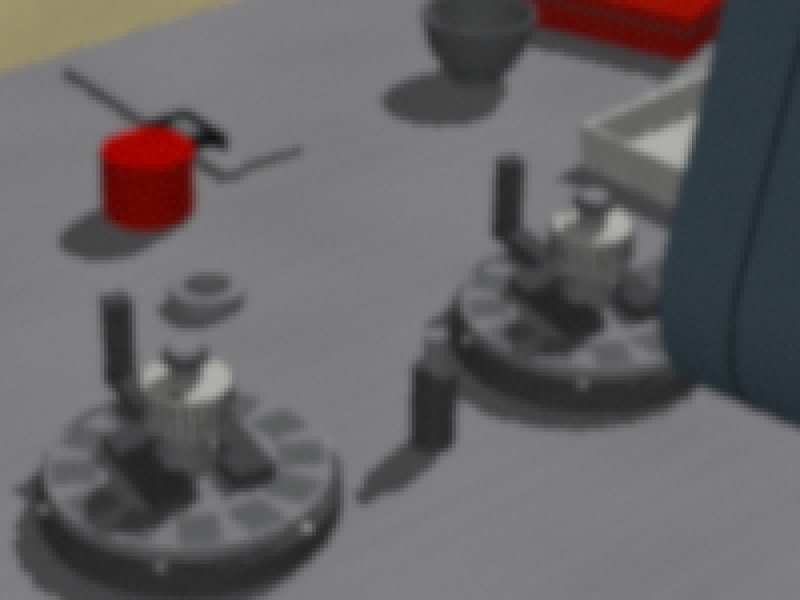

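The crop confirms the open aluminium tray at scene (261,185) is the right one. Post tops are at c1 (451,416) and (315,185), lug tops at c1 (337,451) and (215,214), and the sleeve stands between the fixtures. Next I triangulate.

```bash
cat > h.py <<'E'
import numpy as np
from scipy.spatial.transform import Rotation as R
def ray(K,T,p):
    d=np.array([(p[0]-K[0,2])/K[0,0],-(p[1]-K[1,2])/K[1,1],-1.]); d=T[:3,:3]@d
    return T[:3,3],d/np.linalg.norm(d)
def atz(K,T,p,z):
    o,d=ray(K,T,p); return o+d*(z-o[2])/d[2]
def tri(rs):
    A=sum(np.eye(3)-np.outer(d,d) for o,d in rs); b=sum((np.eye(3)-np.outer(d,d))@o for o,d in rs)
    x=np.linalg.solve(A,b); return x,[float(np.linalg.norm(np.cross(x-o,d))) for o,d in rs]
def proj(K,T,X):
    c=T[:3,:3].T@(np.asarray(X)-T[:3,3]); return np.array([K[0,2]-K[0,0]*c[0]/c[2],K[1,2]+K[1,1]*c[1]/c[2]])
def down(yaw): # tool z down; tool y (closing line) at world angle yaw
    y=np.array([np.cos(yaw),np.sin(yaw),0]); z=np.array([0,0,-1.]); return R.from_matrix(np.column_stack([np.cross(y,z),y,z])).as_quat()
E
python3 - <<'E'
from h import *
s=np.load("pics/scene0.npz");d=np.load("pics/side0.npz")
S=lambda p:ray(s["intrinsics"],s["T"],(210+p[0]/3-.3,145+p[1]/3-.3)); D=lambda p:ray(d["intrinsics"],d["T"],(220+p[0]/4-.4,170+p[1]/4-.4))
for n,p,q in[("postA",(451,416),(186,352)),("lugA",(337,451),(117,297)),("postB",(315,187),(594,194)),("lugB",(215,214),(509,158)),("sleeve",(407,320),(434,330)),("traycorner",(80,190),(585,125))]:
    x,e=tri([S(p),D(q)]);print(n,x.round(4),np.round(e,4))
for p in[(24,98),(220,36),(284,127),(80,190)]: print("tray",atz(s["intrinsics"],s["T"],(210+p[0]/3-.3,145+p[1]/3-.3),.028).round(3))
from rig import manip
q0=manip.read_state()["joint_pos"]
for y in(-3.0,-1.5,0,1.5):
  print(y,manip.inverse_kinematics([.5,.0,.25],down(y)))
f=manip.grab_frame("wrist");print(f["T"].round(3),f["intrinsics"]);print(manip.read_state()["ee_pos"],R.from_quat(manip.read_state()["ee_rot"]).as_matrix().round(3))
E
```

```text
postA [0.4888 0.1345 0.0901] [0.0019 0.0019]
lugA [0.5697 0.1183 0.0768] [0.0005 0.0005]
postB [ 0.4743 -0.1256  0.0912] [0.0003 0.0003]
lugB [ 0.5552 -0.1425  0.0768] [0.0005 0.0005]
sleeve [0.4583 0.0081 0.0618] [0.0044 0.0044]
traycorner [ 0.6289 -0.2811  0.0232] [0.004 0.004]
tray [ 0.638 -0.412  0.028]
tray [ 0.436 -0.428  0.028]
tray [ 0.436 -0.276  0.028]
tray [ 0.632 -0.27   0.028]
-3.0 [-2.23454959e-01  1.55517317e-01  1.61981426e+00 -4.44089210e-16
  1.36626108e+00  2.77654504e+00]
-1.5 [-2.23454959e-01  1.55517317e-01  1.61981426e+00 -4.44089210e-16
  1.36626108e+00  1.27654504e+00]
0 [-2.23454959e-01  1.55517317e-01  1.61981426e+00 -4.44089210e-16
  1.36626108e+00 -2.23454959e-01]
1.5 [-2.23454959e-01  1.55517317e-01  1.61981426e+00 -4.44089210e-16
  1.36626108e+00 -1.72345496e+00]
[[ 0.331  0.897  0.293  0.258]
 [-0.944  0.315  0.1   -0.492]
 [-0.003 -0.309  0.951  0.372]
 [ 0.     0.     0.     1.   ]] [[375.06681642   0.         321.62490346]
 [  0.         375.06681642 241.39914756]
 [  0.           0.           1.        ]]
[ 0.18223961 -0.51851107  0.23066101] [[ 0.944  0.331 -0.   ]
 [ 0.331 -0.944  0.001]
 [ 0.    -0.001 -1.   ]]
```

Heights check out: posts about 0.091 (text 0.092) and lug tops 0.0768 (0.077). Lug yaw is about -0.2, and the tray is 0.2 x 0.15 centred near (0.536,-0.347). Now the wrist views over both fixtures.

```bash
python3 - <<'E'
from h import *
from rig import manip
import cv2
im=[]
for n,p in(("B",(.474,-.126)),("A",(.489,.1345))):
    manip.move_ptp([p[0]+.02,p[1],.21],down(-np.pi/2)); manip.sleep(.2)
    f=manip.grab_frame("wrist"); np.savez(f"pics/w{n}.npz",**{k:f[k] for k in("pixels","intrinsics","T")})
    print(n,proj(f["intrinsics"],f["T"],[*p,.092]),proj(f["intrinsics"],f["T"],[p[0]+.081,p[1]-.0165,.077]))
    s=manip.read_state();print(s["time_s"],s["joint_pos"].round(3),s["moment"].round(3),s["wrist_force"].round(2))
    im.append(f["pixels"][:,120:520,::-1])
cv2.imwrite("pics/w1.png",np.hstack(im))
E
```

```text
B [321.45981152 261.04271744] [344.41377747 147.11502037]
2.225 [-0.47   0.203  1.662 -0.     1.277  1.102] [-0.013  0.053  0.038] [ 0.13 -0.24 -1.  ]
A [320.63028683 261.66098082] [343.42628337 147.80403911]
3.4917 [ 0.044  0.232  1.624 -0.     1.286  1.617] [-0.003  0.029  0.029] [-0.36 -0.24  0.11]
```

View pics/w1.png

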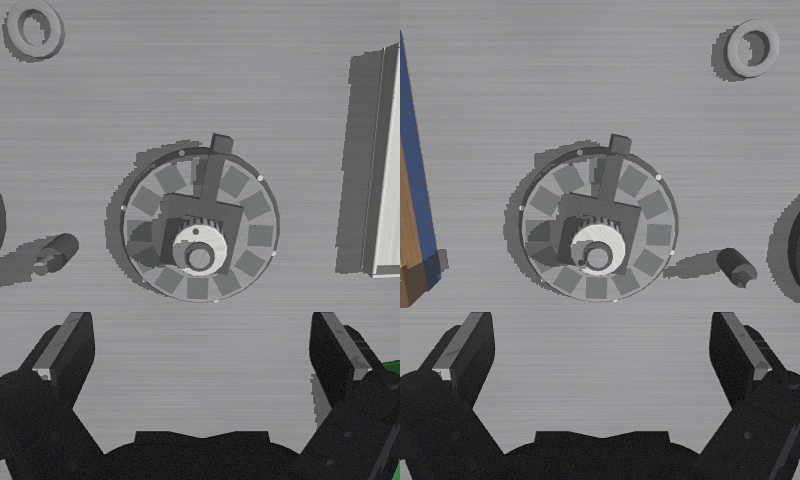

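Wrist views: post tops at (320,259) for B and (317,257) for A, knob-top centres near (320,248) and (317,248), lug tops near (342,142) for both. Each is within about 4 px of the prediction. Now refine and try B's nut.

```bash
python3 - <<'E'
from h import *
for n,po,lu in(("B",(320,259),(342,142)),("A",(317,257.5),(342,142))):
    w=np.load(f"pics/w{n}.npz");K,T=w["intrinsics"],w["T"]
    print(n,atz(K,T,po,.092).round(4),atz(K,T,(po[0],248),.075).round(4),atz(K,T,lu,.077).round(4))
    import cv2
    g=cv2.cvtColor(w["pixels"],cv2.COLOR_RGB2GRAY)
    c=cv2.HoughCircles(g[130:320,200:420],cv2.HOUGH_GRADIENT,1,5,param1=120,param2=18,minRadius=22,maxRadius=32)
    c2=cv2.HoughCircles(g[130:320,200:420],cv2.HOUGH_GRADIENT,1,50,param1=120,param2=18,minRadius=70,maxRadius=85)
    for cc,z in((c,.075),(c2,.026)):
        if cc is not None:
            for q in cc[0][:3]: print("  circ",q[0]+200,q[1]+130,q[2],atz(K,T,(q[0]+200,q[1]+130),z).round(4))
E
```

```text
B [ 0.4756 -0.1249  0.092 ] [ 0.4784 -0.1248  0.075 ] [ 0.5585 -0.1407  0.077 ]
  circ 319.5 250.5 27.0 [ 0.4763 -0.1244  0.075 ]
  circ 314.5 249.5 31.4 [ 0.4771 -0.1205  0.075 ]
  circ 324.5 250.5 22.4 [ 0.4763 -0.1284  0.075 ]
  circ 321.5 224.5 77.8 [ 0.4838 -0.1259  0.026 ]
A [0.4923 0.1372 0.092 ] [0.4938 0.1374 0.075 ] [0.574  0.1191 0.077 ]
  circ 316.5 250.5 26.8 [0.4918 0.1378 0.075 ]
  circ 315.5 244.5 25.7 [0.4967 0.1385 0.075 ]
  circ 321.5 249.5 23.5 [0.4926 0.1339 0.075 ]
  circ 321.5 224.5 76.7 [0.4993 0.1339 0.026 ]
```

```bash
cat >> h.py <<'E'
from rig import manip
def rd(tag=""):
    s=manip.read_state(); print(tag,round(s["time_s"],2),"F",s["wrist_force"].round(2),"Mz",round(s["moment"][2],3),"w",round(s["width"],4),"g",round(s["grip_force"],1),"q6",round(s["joint_pos"][5],4),"p",s["ee_pos"].round(4)); return s
def grasp_nut(c,yaw,z=.043):
    manip.move_ptp([*c,.12],down(yaw)); manip.servo_line([*c,z],v=.08); manip.sleep(.2); rd("open")
    manip.grip(.055); m0=rd("near")["moment"][2]; manip.grip(.036,20); manip.sleep(.2); rd("closed"); return m0
def probe(c,yaw,m0,z=.043,n=6):
    for i in range(1,n+1):
        manip.servo_line([*c,z+.0022*.01*i],v=.02,attitude=down(yaw-.01*i)); manip.sleep(.08); s=rd(f"{i}")
        if abs(s["moment"][2]-m0)>.24: break
    return i
E
python3 - <<'E'
from h import *
c=(.491,.1365)
m0=grasp_nut(c,1.5); print(m0)
E
```

```text
open 7.4 F [ 0.66 -0.14 -0.38] Mz 0.041 w 0.0855 g 0.0 q6 -1.448 p [0.4914 0.1365 0.0435]
near 7.81 F [-0.42  0.59 -0.13] Mz 0.02 w 0.0551 g 0.0 q6 -1.448 p [0.491  0.1365 0.043 ]
closed 8.25 F [-1.12 -0.82  2.78] Mz 0.016 w 0.0431 g 22.1 q6 -1.448 p [0.491  0.1364 0.0431]
0.01966494386087875
```

```bash
python3 - <<'E'
from h import *
probe((.491,.1365),1.5,.02)
E
```

```text
1 8.58 F [-0.12 -1.61  3.16] Mz 0.034 w 0.043 g 22.2 q6 -1.438 p [0.491  0.1364 0.0431]
2 8.92 F [-0.79 -1.01  2.38] Mz -0.013 w 0.0433 g 22.2 q6 -1.428 p [0.491  0.1365 0.0431]
3 9.25 F [-1.04 -1.44  3.53] Mz 0.047 w 0.0433 g 22.3 q6 -1.418 p [0.491  0.1364 0.0431]
4 9.58 F [-1.08 -1.72  3.46] Mz 0.018 w 0.0434 g 22.3 q6 -1.4079 p [0.491  0.1365 0.0431]
5 9.92 F [-0.05 -2.1   3.47] Mz 0.027 w 0.0433 g 22.3 q6 -1.3979 p [0.4911 0.1365 0.0431]
6 10.25 F [-0.89 -2.98  4.11] Mz -0.05 w 0.0433 g 22.3 q6 -1.388 p [0.491  0.1365 0.0431]
```

```bash
cat >> h.py <<'E'
def mean(n=12):
    a=[]
    for _ in range(n): manip.sleep(.02); s=manip.read_state(); a.append([*s["wrist_force"],*s["moment"]])
    return np.mean(a,0).round(3)
E
python3 - <<'E'
from h import *
c=(.491,.1365)
for i in range(7,13):
    manip.servo_line([*c,.043+.000022*i],v=.05,attitude=down(1.5-.01*i)); m=mean(); print(i,m)
    if abs(m[5]-.02)>.24: break
rd()
E
```

```text
7 [-0.868 -2.404  4.102 -0.46   0.137  0.014]
8 [-7.820e-01 -2.409e+00  4.179e+00 -4.760e-01  1.330e-01  4.000e-03]
9 [-0.738 -2.505  4.576 -0.488  0.136  0.022]
10 [-0.804 -2.535  4.54  -0.5    0.12   0.021]
11 [-0.675 -2.628  4.428 -0.5    0.118  0.005]
12 [-0.497 -2.493  4.432 -0.513  0.126  0.037]
 12.95 F [-0.11 -2.42  5.04] Mz 0.074 w 0.0431 g 22.4 q6 -1.328 p [0.491  0.1365 0.0433]
```

```bash
python3 - <<'E'
from h import *
import cv2
t=[]
for _ in range(15): manip.sleep(.02); t.append(manip.read_state()["tau"])
print(np.mean(t,0).round(3),np.std(t,0).round(3))
f=manip.grab_frame("wrist"); cv2.imwrite("pics/g1.png",f["pixels"][200:480,120:520,::-1].repeat(2,0).repeat(2,1)); np.savez("pics/g1.npz",**{k:f[k] for k in("pixels","intrinsics","T")})
E
```

```text
[ 1.1650e+00 -4.2338e+01 -2.0206e+01  7.5600e-01 -2.7700e-01  1.6000e-02] [0.002 0.004 0.003 0.001 0.001 0.   ]
```

View pics/g1.png

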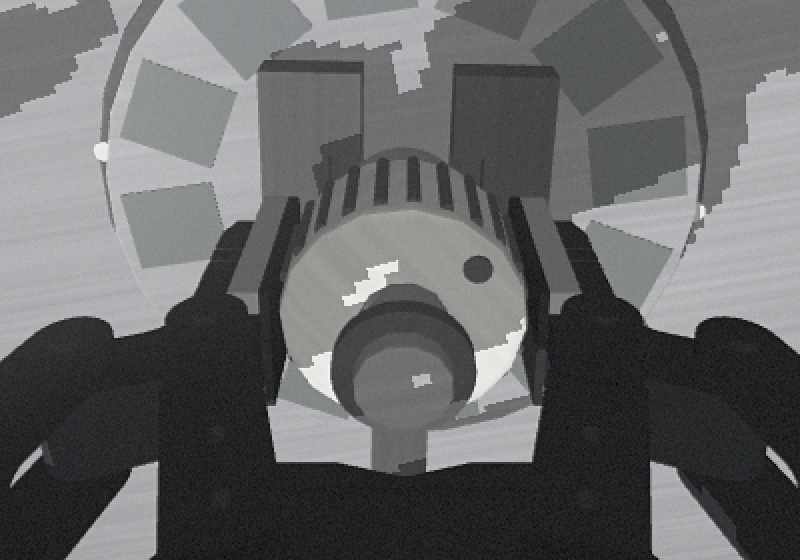

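```bash
python3 - <<'E'
from h import *
import cv2
c=np.array([.491,.1365,.075])
def ang(n,lo,hi,z,cc):
    w=np.load(f"pics/{n}.npz");K,T=w["intrinsics"],w["T"]
    x0,y0=lo;x1,y1=hi
    g=cv2.cvtColor(w["pixels"],cv2.COLOR_RGB2GRAY)[y0:y1,x0:x1]
    ys,xs=np.nonzero(g<100); p=(xs.mean()+x0,ys.mean()+y0)
    h=atz(K,T,p,z); v=h-atz(K,T,cc,z); print(n,p,len(xs),h.round(4),"r",np.hypot(*v[:2]).round(4),"ang",np.arctan2(v[1],v[0]).round(3))
w=np.load("pics/wA.npz");g=cv2.cvtColor(w["pixels"],cv2.COLOR_RGB2GRAY);print(g[254:270,292:312])
ang("g1",(350,326),(369,343),.075,(120+404/2,200+313/2))
E
```

```text
[[133 132 129 128 129 131 130 132 131 136 112  96  77  69  72  66 134 155
  158 157]
 [130 130 133 132 130 124 135 132 131 131 115  97  70  67  70  78 147 149
  149 150]
 [131 132 130 132 130 133 127 128 131 135 106  97  76  70  64  84 148 148
  148 149]
 [123 130 134 130 133 132 130 130 130 136 108  98  68  68  67 101 150 152
  150 152]
 [120 125 131 131 132 130 133 134 130 131 117  99  68  64  60 128 154 156
  157 154]
 [ 83 120 124 130 133 138 131 133 109 109 112  99  74  67  67 127 159 157
  158 159]
 [ 63 105 127 128 128 133 115  65  61  67  68  93  67  68  65  97 159 159
  157 159]
 [ 62  90 122 127 126 134  84  67  62  68  66  84  72  94  97  91 140 153
  153 152]
 [ 68  68 104 123 129 131  78  63  66  70  66  79  68  97  96  93  92 148
  153 148]
 [ 67  65  75 119 128 134  78  61  68  66  68  68  70  68  92  95  74 141
  157 152]
 [ 72  64  64  88 123 131 105  76  59  68  72  86 113 101  95  95  67  92
  145 155]
 [118  96  93  78 123 125 127 116  89  86 103 133 133 119  98  90  73  65
   76 139]
 [155 159 160 138 127 122 129 127 134 133 134 135 133 132 127 101  93  95
   96  82]
 [156 152 157 156 155 160 175 135 127 131 127 127 128 127 208 166 109  96
   91  65]
 [149 152 151 154 156 153 154 133 123 133 133 134 138 132 205 209 188 138
  101  93]
 [145 150 147 150 150 151 151 139 119 181 202 210 211 214 210 207 206 211
  164 134]]
g1 (np.float64(358.50955414012736), np.float64(334.1783439490446)) 157 [0.4831 0.151  0.075 ] r 0.0151 ang 1.999
```

```bash
python3 - <<'E'
from h import *
w=np.load("pics/wA.npz");K,T=w["intrinsics"],w["T"]
h=atz(K,T,(300.8,262.2),.075)
for c in((.491,.1365),(.4918,.1378),(.4923,.1372)):
    v=h[:2]-c; print(h.round(4),np.hypot(*v).round(4),np.arctan2(v[1],v[0]).round(3))
E
```

```text
[0.482  0.1503 0.075 ] 0.0164 2.149
[0.482  0.1503 0.075 ] 0.0158 2.237
[0.482  0.1503 0.075 ] 0.0166 2.238
```

The torque at 0.12 rad clockwise is about 0.02 N m, where a right-hand nut would give 0.46. The hole on the knob's top has turned with the gripper. So fixture A (the one at +y) carries the left-hand nut. I'll keep turning in small steps with a torque guard.

```bash
python3 - <<'E'
from h import *
c=(.491,.1365); a=.12
for d in [.02,.05,.1]+[.2]*4:
    a+=d; manip.servo_line([*c,.043+.0022*a],v=.004,attitude=down(1.5-a)); s=manip.read_state()
    print(round(a,2),round(s["time_s"],2),s["tau"][5].round(3),s["wrist_force"].round(1),s["moment"][2].round(3),s["joint_pos"][5].round(3),round(s["width"],4))
    if abs(s["tau"][5])>.25: print("STOP");break
E
```

```text
0.14 13.5 0.01 [-0.1 -3.   4.6] -0.001 -1.308 0.0434
0.19 13.75 0.084 [ 0.2 -3.   5.1] -0.085 -1.259 0.0431
0.29 14.0 0.261 [-0.1 -2.   4.8] -0.059 -1.161 0.0439
STOP
```

```bash
python3 - <<'E'
from h import *
for _ in range(4): manip.sleep(.1); s=manip.read_state(); print(round(s["time_s"],2),s["tau"][5].round(3),s["joint_pos"][5].round(4),s["moment"][2].round(3))
print(mean())
E
```

```text
14.1 -0.046 -1.161 -0.078
14.2 -0.016 -1.1599 0.061
14.3 0.026 -1.1592 0.054
14.4 0.054 -1.1587 0.095
[-0.813 -2.46   4.875 -0.502  0.148  0.065]
```

The torque relaxes to about 0.06 N m at 0.29 rad, so the nut is free and left-hand. Continue to 2.75 rad.

```bash
python3 - <<'E'
from h import *
import cv2
c=(.491,.1365); a=.29
while a<2.74:
    a=min(a+.3,2.75); manip.servo_line([*c,.043+.0022*a],v=.0013,attitude=down(1.5-a)); manip.sleep(.1); m=mean(4); t=manip.read_state()
    print(round(a,2),round(t["time_s"],2),t["tau"][5].round(3),m,round(t["width"],4))
    if abs(m[5])>.4: print("STOP");break
f=manip.grab_frame("wrist"); cv2.imwrite("pics/g2.png",f["pixels"][200:480,120:520,::-1].repeat(2,0).repeat(2,1)); np.savez("pics/g2.npz",**{k:f[k] for k in("pixels","intrinsics","T")})
E
```

```text
0.59 15.22 -0.084 [-1.052 -2.412  5.131 -0.501  0.187 -0.07 ] 0.0434
0.89 15.83 -0.084 [-1.02  -2.724  4.838 -0.452  0.181 -0.089] 0.0435
1.19 16.45 -0.084 [-0.708 -2.4    5.322 -0.4    0.18  -0.078] 0.0432
1.49 17.07 -0.084 [-1.198 -2.216  4.966 -0.37   0.21  -0.066] 0.0435
1.79 17.68 -0.084 [-0.599 -2.406  5.253 -0.393  0.208 -0.083] 0.0434
2.09 18.3 -0.084 [-1.352 -2.422  5.373 -0.392  0.156 -0.114] 0.0434
2.39 18.92 -0.084 [-0.786 -3.221  5.011 -0.407  0.123 -0.047] 0.0432
2.69 19.53 -0.083 [-1.204 -2.859  5.274 -0.422  0.115 -0.106] 0.0435
2.75 19.95 -0.083 [-1.109 -2.546  5.588 -0.456  0.114 -0.073] 0.0433
```

View pics/g2.png

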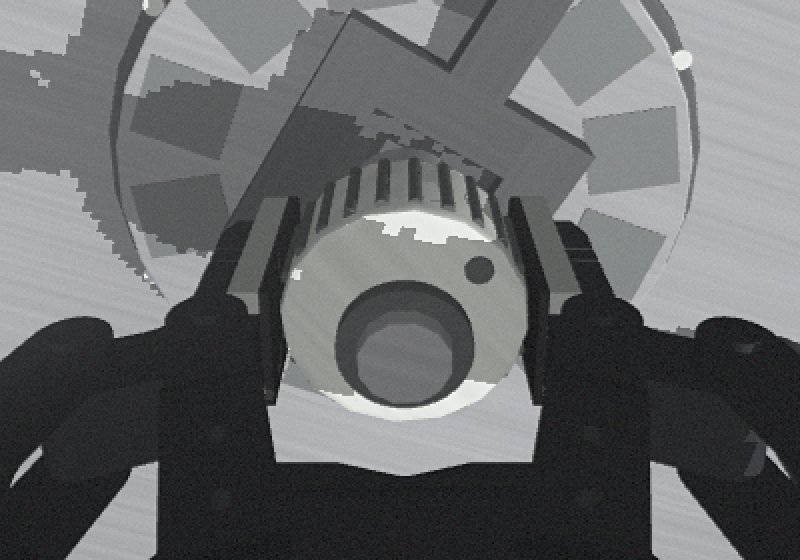

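The hole is in the same spot relative to the gripper, so there was no slip and the nut is at about 2.75 rad, 6 mm up. Release and grasp the lug.

```bash
python3 - <<'E'
from h import *
import cv2
c=np.array([.491,.1365]); th=-.21; u=np.array([np.cos(th),np.sin(th)])
manip.grip(.07); s=rd("rel"); manip.servo_line([*c,.15],v=.15)
L=c+.082*u; yaw=th-np.pi/2
manip.move_ptp([*L,.11],down(yaw)); manip.grip(.04); manip.sleep(.1); z0=mean(5);print(z0)
f=manip.grab_frame("wrist"); np.savez("pics/l0.npz",**{k:f[k] for k in("pixels","intrinsics","T")})
print(manip.servo_line([*L,.037],v=.07,force_limit=6)); rd()
manip.grip(.010,25); manip.sleep(.15); rd("lug"); print(mean(5))
g=manip.grab_frame("wrist"); np.savez("pics/l1.npz",**{k:g[k] for k in("pixels","intrinsics","T")})
cv2.imwrite("pics/l.png",np.hstack([f["pixels"][:,120:520,::-1],g["pixels"][:,120:520,::-1]]))
E
```

```text
rel 20.38 F [-0.45  0.6   0.53] Mz -0.066 w 0.07 g 0.0 q6 1.301 p [0.4908 0.1367 0.0487]
[ 0.142  0.136 -0.293 -0.018  0.009 -0.01 ]
False
 23.57 F [ 0.65 -0.29  0.04] Mz 0.013 w 0.0401 g 0.0 q6 1.7958 p [0.5717 0.1194 0.0375]
lug 24.06 F [ 0.4  -0.52  4.91] Mz -0.001 w 0.0139 g 28.2 q6 1.7958 p [0.5716 0.1194 0.0375]
[-0.572 -0.249  5.157  0.021  0.149  0.021]
```

View pics/l.png

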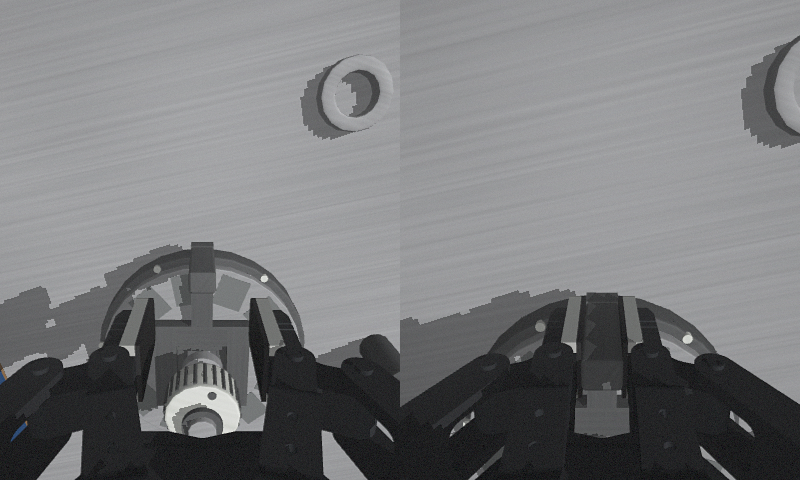

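The lug is squarely between the pads (13.9 mm wide). Increase the grip, null the vertical force, then draw.

```bash
python3 - <<'E'
from h import *
manip.grip(.010,80); manip.sleep(.1); m=mean(5); print(m); p=manip.read_state()["ee_pos"]
c=np.array([.491,.1365]); th=-.21; u=np.array([np.cos(th),np.sin(th)]); L=c+.082*u; z=.037
for _ in range(5):
    if m[2]<1: break
    z+=.0002; manip.servo_line([*L,z],v=.01); m=mean(5); print(round(z,4),m)
rd()
st=manip.servo_line([*(L+.006*u),z],v=.02,force_limit=8); m=mean(5); print(st,m); rd("6mm")
E
```

```text
[-0.818  0.057  6.42  -0.015  0.215 -0.022]
0.0372 [-6.000e-01 -2.000e-02  6.022e+00 -6.000e-03  1.400e-01 -1.000e-02]
0.0374 [ 0.415  0.083  5.167 -0.02   0.018  0.018]
0.0376 [ 1.292 -0.071  3.919  0.01  -0.211  0.005]
0.0378 [ 2.573  0.108  1.022  0.027 -0.422 -0.032]
0.038 [ 1.242  0.437 -0.222 -0.043 -0.309 -0.021]
 26.26 F [ 1.39  0.9  -0.65] Mz -0.041 w 0.013 g 77.8 q6 1.7958 p [0.5707 0.1194 0.0377]
False [ 0.086  0.297 -1.908 -0.047 -0.112 -0.037]
6mm 26.79 F [-0.36 -0.15 -2.16] Mz -0.023 w 0.0128 g 77.8 q6 1.7935 p [0.5772 0.118  0.0378]
```

```bash
python3 - <<'E'
from h import *
import cv2
c=np.array([.491,.1365]); th=-.21; u=np.array([np.cos(th),np.sin(th)]); L=c+.082*u; z=.0379
for d in(.025,.045,.072):
    st=manip.servo_line([*(L+d*u),z],v=.03,force_limit=8); print(d,st,mean(4))
    if st: break
else:
    manip.servo_line([*(L+.072*u),z+.03],v=.06); print(mean(4)); manip.servo_line([*(L+.072*u),z+.10],v=.12); rd()
f=manip.grab_frame("scene"); w=manip.grab_frame("wrist"); a=cv2.resize(f["pixels"][150:350,200:400],(400,400))
cv2.imwrite("pics/d.png",np.hstack([a,w["pixels"][80:,120:520]])[:,:,::-1])
E
```

```text
0.025 False [ 0.037  0.016 -2.515 -0.029 -0.118  0.003]
0.045 False [-0.381  0.169 -2.163 -0.024 -0.109 -0.005]
0.072 False [ 2.500e-02  2.000e-03 -2.584e+00 -2.100e-02 -9.900e-02 -1.500e-02]
[-0.046  0.525 -2.323 -0.021 -0.131  0.008]
 31.09 F [ 0.16 -0.9  -2.07] Mz -0.005 w 0.0128 g 77.8 q6 1.7708 p [0.641  0.1044 0.1371]
```

View pics/d.png

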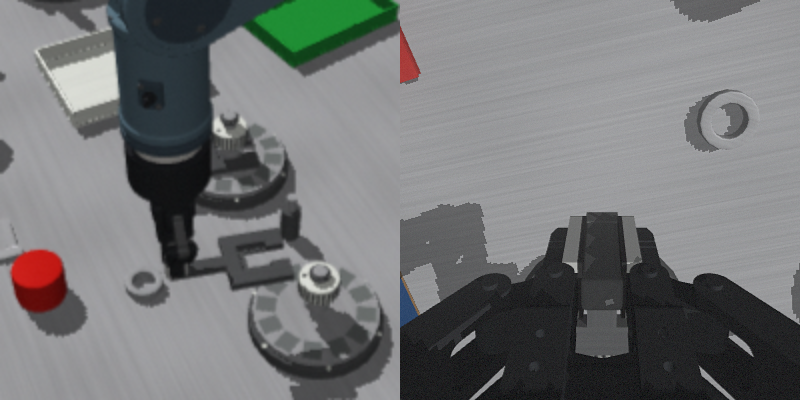

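Plate is out and hanging level, bystanders undisturbed. Carry it to the tray.

```bash
python3 - <<'E'
from h import *
import cv2
th=.04; P=np.array([.5355,-.3465])+.054*np.array([np.cos(th),np.sin(th)]); q=down(th-np.pi/2)
manip.servo_line([*P,.138],v=.18,attitude=q); manip.servo_line([*P,.045],v=.1); manip.sleep(.2); print(mean(5)); rd()
print(manip.servo_line([*P,.0125],v=.02,force_limit=3)); rd(); print(mean(4))
f=manip.grab_frame("scene"); w=manip.grab_frame("wrist"); a=cv2.resize(f["pixels"][130:290,190:350],(400,400),interpolation=cv2.INTER_CUBIC)
cv2.imwrite("pics/t.png",np.hstack([a,w["pixels"][80:,120:520]])[:,:,::-1])
E
```

```text
[-0.138  0.148 -2.388 -0.006 -0.129  0.029]
 35.22 F [ 0.18  0.75 -3.34] Mz -0.023 w 0.0125 g 77.8 q6 0.8391 p [ 0.5897 -0.3445  0.0456]
True
 36.53 F [-1.13  0.46  5.87] Mz 0.066 w 0.0131 g 78.7 q6 0.8391 p [ 0.5894 -0.3443  0.0157]
[-0.271  0.058  5.357  0.03   0.045  0.015]
```

View pics/t.png

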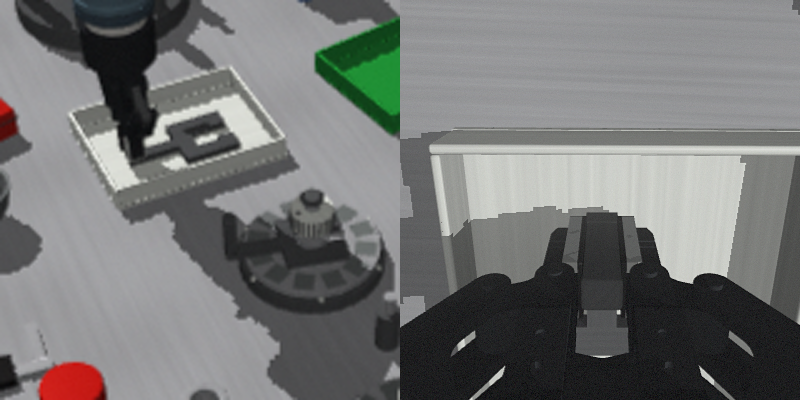

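The plate is flat inside the tray, touching down at the predicted TCP height of 0.0157. Release, retreat and hand in.

```bash
python3 - <<'E'
from h import *
p=manip.read_state()["ee_pos"]
manip.grip(.04); manip.sleep(.2); rd(); manip.servo_line([p[0],p[1],.2],v=.12); manip.sleep(.5)
print(mean(5)); s=rd()
f=manip.grab_frame("wrist"); import cv2; g=cv2.cvtColor(f["pixels"],cv2.COLOR_RGB2GRAY)
X=lambda a,z:proj(f["intrinsics"],f["T"],[*(np.array([.5355,-.3465])+a*np.array([1,.04])),z])
for a,z in((.054,.055),(.02,.013),(-.08,.004)): u,v=X(a,z).round().astype(int); print(a,(u,v),g[v-3:v+4,u-3:u+4].mean() if 3<v<476 else None)
print(manip.finish_job())
E
```

```text
37.27 F [ 0.01 -0.22  0.61] Mz 0.013 w 0.0399 g 0.0 q6 0.8391 p [ 0.5885 -0.3434  0.0139]
[ 0.072 -0.01  -0.328  0.006 -0.011 -0.019]
 39.56 F [-0.26 -0.14 -0.74] Mz -0.045 w 0.0396 g 0.0 q6 0.8391 p [ 0.5894 -0.3443  0.2   ]
0.054 (np.int64(323), np.int64(225)) 102.87755102040816
0.02 (np.int64(323), np.int64(248)) 98.26530612244898
-0.08 (np.int64(323), np.int64(337)) 207.9387755102041
the job is handed in; nothing more can be done
None
```

I handed the job in at about 40 s. The left-hand nut was on the fixture at +y; I turned it about 2.75 rad clockwise, drew its plate out level and laid it flat in the aluminium tray. The other fixture was never touched, so its nut wasn't tried: the first one turned freely.

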